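Click-test the washer's roller lever door switch

TASK

Two door switches taken out of the washing machine are screwed down on the worktop; test the one whose lever carries a roller at its end. Press that roller down from above just until the switch has clicked, not so far that the lever is overtravelled, hold it there for about a second, then let it spring all the way back up and move clear. Do not press the other switch, the one with the plain flat lever.

Things in the scene. Friction and masses are not known exactly. Their poses are not given: they have to be found in the camera images.
- roller (a point): Centre of the white roller (22 mm diameter, 22 mm wide) at the end of the lever to press; 79 mm above the worktop at rest, moves with the lever. Axes at rest: x level from hinge to roller, y along its axle, z up. The black switch box, 70 x 26 mm, top 46 mm up, ends 36 mm short of the roller; only the 6 mm thick fixed steel plate (150 x 64 mm) lies below it. The switch may stand left or right.
- roller_lever (a joint): Roller lever angle, rad: 0 at rest, grows as pressed down; roller 105 mm from hinge, so 0.1 rad is 10 mm down. Clicks at 0.08 (8 mm down) and stays operated beyond it; past 0.23 (23 mm) it is overtravelled and spoilt: about 15 mm is right. Sprung: 1.2 N to start, 2.5 N at the click, 5 N at 0.23, with no step in force; springs back when let go.
- plain_tip (a point): Free end of the lever of the other switch, to be left alone: same box and plate, but the lever is a plain flat steel strip, 14 mm wide and 3 mm thick, without a roller. The point is 105 mm from its hinge, 79 mm above the worktop at rest; axes as for the roller.
- plain_lever (a joint): Angle of the plain lever, rad: 0 at rest, grows as it is pressed down, same spring. Leave it at rest.
Not all that is in view belongs to the job. What is shaped like the part that bears roller but purple is not meant.

How it is judged:
By the outcome, as a careful person would: the job done as asked, in the order asked, and still so for the second after the job is handed in, with the robot touching nothing.
It also fails if it takes over 29 s, if anything falls off the work surface, if the arm or the gripper's body presses on something with over 40 N, if the wrist force passes 120 N, or if a joint passes its speed limit or range.

ROBOT

A 6-joint arm with a two-finger parallel gripper is mounted at the origin on the work surface. World frame = base frame: x ahead of the robot, y to its left, z up, the work surface at z = 0. Lengths are in m, angles in rad, forces in N, time in s.
With the tool pointing down it reaches from about 0.325 to 0.775 m from the base axis. Payload 9.3 kg.
Tool frame: the origin (TCP) lies on the centre line of the jaws, within the pads' length; the fingertips stand 22 mm ahead of it and the grasp point (between the pads) lies 3 mm ahead of it; z points along the fingers, y is the line along which they close (so a half turn about z gives the same grasp; the last joint's range is limited). The gripper opens to 85 mm and grips with 20 to 120 N. Pads are 22 mm wide; open, the fingers measure 114 mm over their backs; the gripper's body (76 mm by 85 mm) begins 54 mm behind the grasp point. The pads swing forward as they close: fully open they stand 13 mm farther back than shut.
Start: joints at [1.012, 0.259, 0.021, 1.334, 0, 1.418], TCP at [0.217, 0.505, 0.253] pointing down, gripper open.
Joint ranges: [-3.04, 3.04], [-0.91, 1.82], [-1.04, 1.36], [-1.92, 1.95], [-1.52, 1.45], [-3.14, 3.14]. Speed limits (rad/s): [2.22, 2.22, 2.79, 3.14, 3.14, 3.14].

INTERFACE

Orientations are given as a unit quaternion [w, x, y, z].
In Python, from cell import * gives the robot as it stands. The module is installed in compiled form; this text tells all that it offers. Calls block until the motion is done:
- movep(position, orientation): joint-space move of the TCP to a pose.
- move_linear(position, attitude=None, speed=0.15, threshold=None): straight line of the TCP; attitude=None keeps the orientation; speed is the mean speed in m/s. With threshold (N) it stops when the force on the tool has changed by that much, and returns True; else False.
- move_joints(angles): joint-space move.
- grip(opening, squeeze=None): finger opening in m; squeeze is the grip in N (None keeps the last); returns when the fingers have stopped.
- pause(seconds).
- ik(position, orientation): joint angles nearest the present ones, or None.
- grab_frame(name): name is "side" or "top" or "wrist"; returns a dict with "pixels" (400x640x3 uint8, blue, green, red), "fx", "fy", "cx", "cy" (pixels), "dist_coeffs" ([k1, k2, p1, p2, k3] as OpenCV has them; the pictures are not rectified), "cam_to_world" (4x4, takes a point from camera to world coordinates). Camera axes: x right, y up, looking along -z (the intrinsics and any distortion apply to the point x, -y, -z); pixel columns grow to the right and rows downward; lengths in m; the calibration is good to about 2 mm. A picture is of the moment at which its call begins. There is no depth.
A pose or a line that the arm cannot do raises IKError and nothing moves.
- sign_off(): hands the job in; it is judged then, once.
Readings, each from a call of its own:
- read_time_s(): time.
- read_joint_pos(): joint angles.
- read_qvel(): joint speeds.
- read_effort(): joint torques, N m.
- read_tcp_pos(): TCP position.
- read_ee_rot(): TCP orientation.
- read_ft_force(): force on the tool from outside, world axes, zero at the start.
- read_wrist_torque(): the same for the moment, N m.
- read_opening(): finger opening in m.
- read_grasp_force(): force on a finger pad.
Only numpy, scipy, OpenCV 4.12 (cv2) and the standard library are available. Lean on these libraries where they do the work, as an engineer would, in place of code of your own. Each camera call takes 0.05 s, during which the arm holds its last target. There are 200 camera calls.

## Working session

There is one attempt and no reset: what is moved stays moved. The work goes in short steps, each a Python script; the robot and the scene stay as the last script left them, time stands still between calls to the robot, and variables do not carry over. Pictures are saved under pics/ and viewed, at most 10 in all, crops included, and the job is handed in when it is done.

```bash
mkdir -p pics; cat > h.py <<'E'
from cell import *
import numpy as np, cv2
def K(f): return np.array([[f["fx"],0,f["cx"]],[0,f["fy"],f["cy"]],[0,0,1.]])
def ray(f,uv):
    p=cv2.undistortPoints(np.array([[uv]],float),K(f),np.array(f["dist_coeffs"],float))[0,0]
    T=np.array(f["cam_to_world"]); return T[:3,3], T[:3,:3]@np.array([p[0],-p[1],-1.])
def onplane(f,uv,z):
    o,d=ray(f,uv); return o+d*(z-o[2])/d[2]
def proj(f,P):
    T=np.array(f["cam_to_world"]); c=T[:3,:3].T@(np.array(P,float)-T[:3,3]); c=c*[1,-1,-1]
    return cv2.projectPoints(c.reshape(1,1,3),np.zeros(3),np.zeros(3),K(f),np.array(f["dist_coeffs"],float))[0][0,0]
def tri(f,a,g,b):
    o,d=ray(f,a);p,e=ray(g,b); s=np.linalg.lstsq(np.c_[d,-e],p-o,rcond=None)[0]
    A,B=o+d*s[0],p+e*s[1]; return (A+B)/2,np.linalg.norm(A-B)
E
python3 - <<'E'
from h import *
import pickle
F={n:grab_frame(n) for n in("top","side")}
pickle.dump(F,open("f.pkl","wb"))
for n in F: cv2.imwrite(f"pics/{n}.png",F[n]["pixels"]); print(n,np.round(F[n]["cam_to_world"],3).tolist())
E
```

```text
top [[-0.018, 0.998, -0.067, 0.401], [-1.0, -0.019, -0.018, -0.061], [-0.019, 0.066, 0.998, 1.369], [0.0, 0.0, 0.0, 1.0]]
side [[0.853, 0.294, -0.431, 0.006], [-0.521, 0.478, -0.707, -0.822], [-0.001, 0.828, 0.561, 0.691], [0.0, 0.0, 0.0, 1.0]]
```

View pics/top.png

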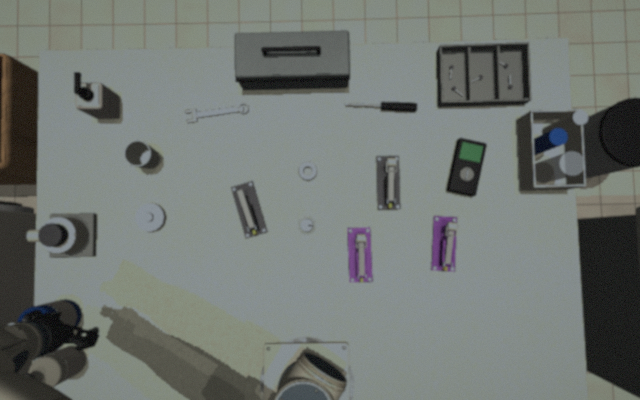

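View pics/side.png

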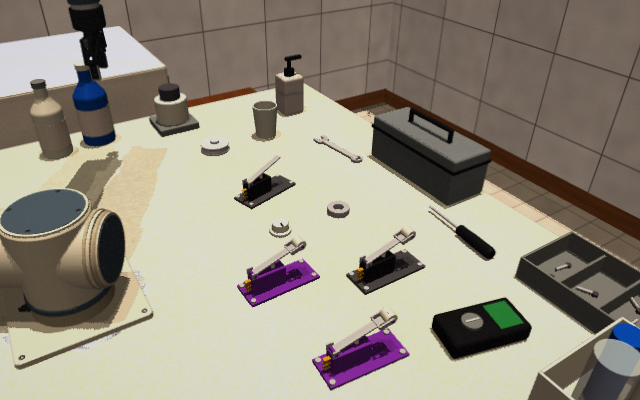

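Candidates are given as top px / side px:
- The dark-plate switch at (388,182) / (385,260) has a roller at its end, at (392,160) / (404,236). It fits the description.
- The dark-plate switch at (249,209) / (262,185) has a plain strip, so it is the one to leave alone.
- The purple-plate switches at (360,255) and (445,243) have rollers but are decoys.

I'll confirm with one enlarged crop.

```bash
python3 - <<'E'
from h import *
import pickle
F=pickle.load(open("f.pkl","rb"))
a=cv2.resize(F["top"]["pixels"][145:220,360:420],None,fx=6.5,fy=6.5,interpolation=cv2.INTER_CUBIC)
b=cv2.resize(F["side"]["pixels"][220:300,340:430],None,fx=4.3,fy=4.3,interpolation=cv2.INTER_CUBIC)
a=cv2.convertScaleAbs(a,alpha=1.3)
h=max(a.shape[0],b.shape[0]);pad=lambda m:cv2.copyMakeBorder(m,0,h-m.shape[0],0,10,cv2.BORDER_CONSTANT)
c=np.hstack([pad(a),pad(b)]);print(c.shape);cv2.imwrite("pics/crop.png",c)
# plate: dark mask
for n,r in(("top",(150,215,372,404)),("side",(225,295,345,428))):
    im=F[n]["pixels"][r[0]:r[1],r[2]:r[3]]
    m=(im.max(2)<100).astype(np.uint8)
    cs=max(cv2.findContours(m,0,2)[0],key=cv2.contourArea)
    bx=cv2.boxPoints(cv2.minAreaRect(cs))+[r[2],r[0]]
    print(n,bx.round(1).tolist())
    if n=="top": print([onplane(F[n],p,.006).round(4).tolist() for p in bx])
p,g=tri(F["top"],(392.5,160),F["side"],(404,236));print(p,g)
E
```

```text
(488, 797, 3)
top [[375.9, 156.1], [398.5, 155.6], [399.8, 208.9], [377.2, 209.5]]
[[0.6229, -0.2043, 0.006], [0.6232, -0.2671, 0.006], [0.4742, -0.2667, 0.006], [0.4737, -0.2044, 0.006]]
side [[342.4, 265.9], [409.8, 235.0], [424.6, 267.3], [357.1, 298.1]]
[ 0.59568682 -0.23728628  0.07257514] 0.012475900698202048
```

View pics/crop.png

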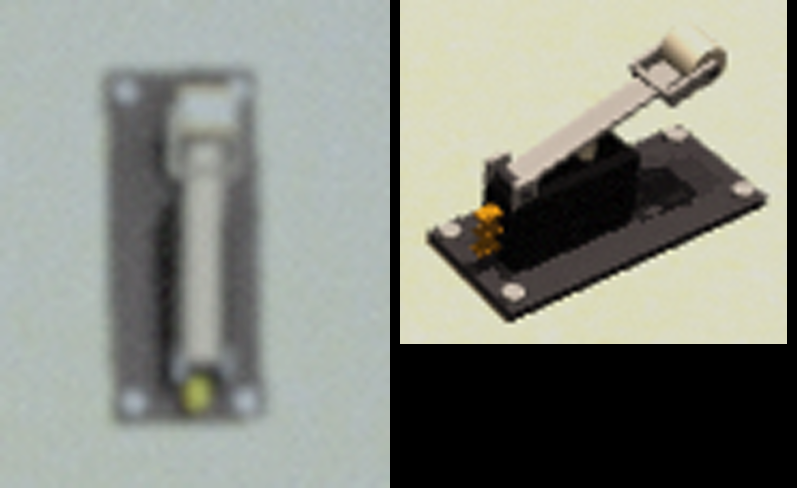

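The crop confirms it: a dark plate and a white roller in a fork at the lever's end, centred at about (391.8,161.5) in top and (408,234) in side. The plate measures 149 x 62.5 mm, which agrees with 150 x 64. Next I'll refine the roller position.

```bash
python3 - <<'E'
from h import *
import pickle
F=pickle.load(open("f.pkl","rb"))
for s in((408,234),(409,233.5),(407.5,235)):
    print(s,*tri(F["top"],(391.8,161.5),F["side"],s))
p=onplane(F["top"],(391.8,161.5),.084);print(p,proj(F["side"],p))
print("hinge end top",onplane(F["top"],(360+198/6.5,145+365/6.5),.045))
print(ik([p[0],p[1],.2],read_ee_rot()),read_ee_rot(),read_time_s())
E
```

```text
(408, 234) [ 0.59612211 -0.238436    0.07718376] 9.262422483563367e-05
(409, 233.5) [ 0.59677329 -0.23890142  0.0783206 ] 0.001927935113185046
(407.5, 235) [ 0.59599488 -0.23839749  0.07483056] 0.001273271748203214
[ 0.59513224 -0.23752956  0.084     ] [407.71236678 231.13078049]
hinge end top [ 0.49340717 -0.23636322  0.045     ]
[-5.10059380e-01  4.32156593e-01  1.46706565e-01  1.28538878e+00
 -1.22800524e-03 -1.04278164e-01] [-2.05895312e-04  2.01501434e-01  9.79488027e-01 -5.78841411e-04] 0.1
```

```bash
python3 - <<'E'
from h import *
q=[0,0,1,0]; x,y=.598,-.238
grip(0.0)
movep([x,y,.22],q)
move_linear([x,y,.135],speed=.12)
pause(.3)
f=[]
for _ in range(8): f.append(read_ft_force()); pause(.02)
f=np.array(f);print(f.mean(0),f.std(0),read_tcp_pos(),read_opening(),read_time_s())
for n in("side","wrist"):
    g=grab_frame(n);c=g["pixels"]
    if n=="side": a=cv2.resize(c[150:300,330:490],None,fx=3,fy=3,interpolation=2)
    else: b=c
h=max(a.shape[0],225);b=cv2.resize(b,(320,200))
cv2.imwrite("pics/pre.png",np.hstack([a,cv2.copyMakeBorder(b,0,a.shape[0]-200,0,0,0)]))
E
```

```text
[-0.18448292  0.07070066  0.04412416] [0.39498399 0.29393663 0.41653417] [ 0.59804791 -0.23802497  0.13521749] 0.0001805019981211203 5.0917
```

View pics/pre.png

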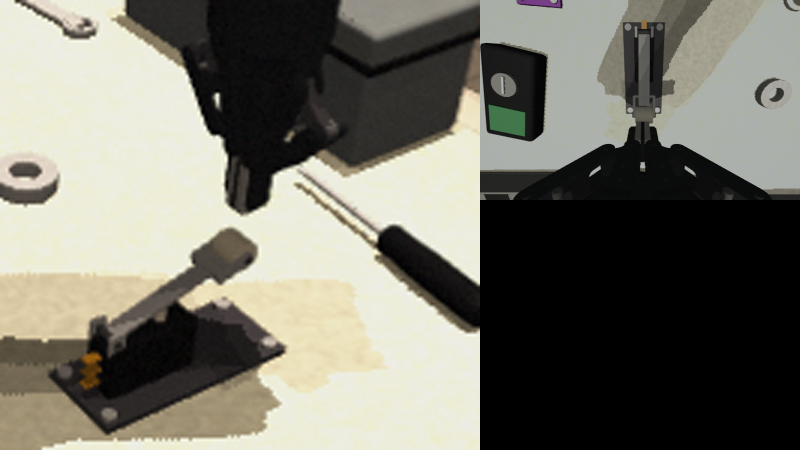

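The fingertips stand directly over the roller in both views, at (248,205) against (230,255) in the side crop and lined up in the wrist view. The force noise is about 0.4 N, so I'll descend in steps, average the force, and find the depth from F = 1.2 + 16.4·θ.

```bash
python3 - <<'E'
from h import *
x,y=.598,-.238
def F(n=20):
    f=[]
    for _ in range(n): f.append(read_ft_force()); pause(.01)
    return np.mean(f,0)
b=F()
move_linear([x,y,.116],speed=.08); f=F()-b; print(.116,f)
z=.116
if abs(f[2])<.6:
    for z in(.111,.107):
        move_linear([x,y,z],speed=.04); f=F()-b; print(z,read_tcp_pos(),f)
        if f[2]>1.8: break
th=(f[2]-1.2)/16.4; print("theta",th)
if f[2]>1.2 and -.01<th<.12:
    z2=z-(.15-th)*.1
    z2=float(np.clip(z2,.0945,.1)); print("z2",z2)
    move_linear([x,y,z2],speed=.03); t=read_time_s(); f=F(30)-b; th=(f[2]-1.2)/16.4
    print(z2,read_tcp_pos(),f,"theta",th)
    g=grab_frame("side"); cv2.imwrite("pics/press.png",cv2.resize(g["pixels"][150:300,330:490],None,fx=3,fy=3,interpolation=2))
    if .11<th<.2:
        pause(max(0,1.05-(read_time_s()-t)))
        move_linear([x,y,.135],speed=.06); move_linear([x,y,.22],speed=.12)
        print("held, lifted",read_time_s(),F()-b)
        g=grab_frame("side"); cv2.imwrite("pics/after.png",cv2.resize(g["pixels"][150:300,330:490],None,fx=3,fy=3,interpolation=2))
print(read_time_s())
E
```

```text
0.116 [ 0.33622775  0.24791799 -0.11000741]
0.111 [ 0.59799291 -0.23804531  0.11113959] [ 0.09649828 -0.13240386  0.95065206]
0.107 [ 0.59807354 -0.23803301  0.10710727] [ 1.26646091 -0.04382206  2.10688311]
theta 0.05529775071138148
z2 0.09752977507113815
0.09752977507113815 [ 0.59792947 -0.23797765  0.09760168] [1.74779159 0.01589056 3.84824987] theta 0.1614786508295964
held, lifted 9.9167 [ 0.26236958  0.21897873 -0.09942949]
10.1333
```

```bash
python3 -c "
import cv2,numpy as np
cv2.imwrite('pics/cmp.png',cv2.resize(np.hstack([cv2.imread('pics/press.png'),cv2.imread('pics/after.png')]),(800,375)))"
```

```text
(no output)
```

View pics/cmp.png

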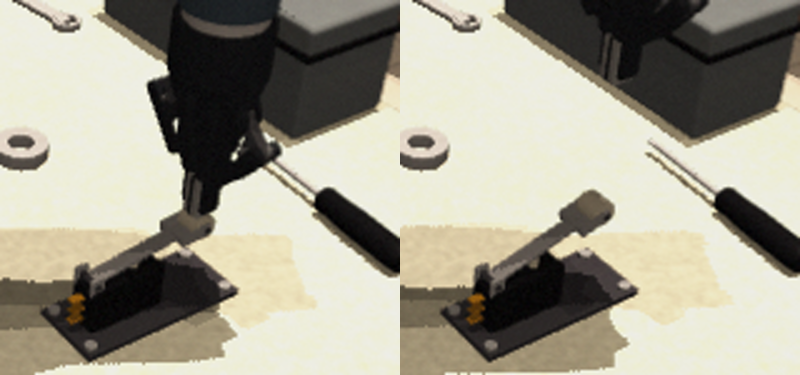

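On the left the lever is pressed, with the roller at (188,228). On the right it has sprung back up, with the roller at (587,207), and the gripper is clear.

```bash
python3 -c "
from cell import *
print(sign_off())"
```

```text
the job is handed in; nothing more can be done
None
```

The job is handed in: I pressed the roller about 15 mm (3.8 N, lever at about 0.15–0.16 rad), held it for about 1 s, and let it spring fully back; the arm is clear, nothing else was touched, and it took about 10 s.

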